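Clamp a silver dish blank in the hold-down press and lock the setting

TASK

Clamp the round silver dish blank in the small blue hold-down press: turn the brass inner knob clockwise until the foot presses on the dish with about 13 N (never more than 22 N, or it will mark the silver), leaving the dark lock ring around it alone while you do. Then turn the lock ring clockwise up to its stop without disturbing the brass knob, so that the pressure stays, and let go; do not turn the ring before the foot is clamping, and leave the dish and the things around the press where they are.

Things in the scene. Friction and masses are not known exactly. Their poses are not given: they have to be found in the camera images.
- press: Blue C-frame press fixed to the bench. Origin on the bench under the vertical screw axis, z up along it. Base 130 (x) x 200 (y) x 20 mm, y -65 to +135; column at y +115; overhead arm along y, 45 mm wide, top at height 128 mm. On the arm, on the axis: plain neck (34 mm diameter, to 150 mm), lock ring (150 to 170 mm), brass knob (171 to 199 mm, the highest part)
- knob_grip (a point): Centre of the brass inner knob: round, 26 mm diameter, 28 mm tall, standing 1 to 29 mm above the ring's top; mid-height, 185 mm above the bench. Clockwise from above drives the foot down 4 mm per rad (4 rad left); the knob keeps its height and stays where left. Turning takes 0.12 N m of friction plus 0.004 N m per newton of foot force; at rest the friction share may act either way
- ring_grip (a point): Centre of the lock ring: round, dark steel, 56 mm diameter, 20 mm tall, around the same axis directly below the brass knob; this point is at its mid-height, 160 mm above the bench. Turns separately from the knob, with 0.2 N m of friction, and stays where it is left
- lock_ring (a joint): Angle of the lock ring, rad: 0 loose, grows clockwise seen from above, firm stop (locked) at 1.1. Starts between 0.05 and 0.3
- dish: Round silver dish blank, a loose disc 90 mm in diameter and 4 mm thick, lying on the steel stake under the press's white nylon foot (28 mm diameter, on the screw axis); origin at the centre of its underside. The foot starts 4 to 11 mm above the dish (its height is not measured) and is sprung: once it touches, its force grows about 50 N per further rad of the knob
- stake: Square steel stake block 60 x 60 mm fixed in the base of the press under the foot, 50 mm tall from its origin (centre of its underside, sunk in the base) to its top; its top stands 56 to 60 mm above the bench, different each time
- hammer: Loose planishing hammer with a wooden handle lying on the bench beside the press; to be left alone
- polish: Small loose jar, 60 mm diameter, 60 mm tall, on the bench beside the press; to be left alone
- dapping: Loose brass dapping block, a 45 mm cube with dished faces, on the bench beside the press; to be left alone
There are look-alikes about, which are no part of the job. What is meant by the press is not pink, and is the larger of those in its own colour. There is more than one size of the dish; the job needs the smaller.

How it is judged:
By the outcome, as a careful person would: the job done as asked, in the order asked, and still so for the second after the job is handed in, with the robot touching nothing.
It also fails if it takes over 72 s, if anything falls off the work surface, if the arm or the gripper's body presses on something with over 40 N, if the wrist force passes 120 N, or if a joint passes its speed limit or range.

ROBOT

A 6-joint arm with a two-finger parallel gripper is mounted at the origin on the work surface. World frame = base frame: x ahead of the robot, y to its left, z up, the work surface at z = 0. Lengths are in m, angles in rad, forces in N, time in s.
With the tool pointing down it reaches from about 0.35 to 0.85 m from the base axis. Payload 8.1 kg.
Tool frame: the origin (TCP) lies midway between the tips of the shut fingers; the grasp point (between the pads) lies 19 mm behind it; z points along the fingers, y is the line along which they close (so a half turn about z gives the same grasp; the last joint's range is limited). The gripper opens to 93 mm and grips with 3 to 60 N. Pads are 15 mm wide; open, the fingers measure 128 mm over their backs; the gripper's body (75 mm by 188 mm) begins 65 mm behind the grasp point.
Start: joints at [-1.284, 0.13, 1.488, -0, 1.523, -0.085], TCP at [0.218, -0.559, 0.18] pointing down, gripper open.
Joint ranges: [-2.96, 2.96], [-0.89, 2.26], [0.02, 2.5], [-1.34, 4.48], [0, 2.73], [-2.66, 2.66]. Speed limits (rad/s): [2.39, 2.39, 2.79, 3.14, 3.14, 3.14].

INTERFACE

Orientations are given as [roll, pitch, yaw] about the fixed x, y, z axes, in that order (R = Rz(yaw) Ry(pitch) Rx(roll)).
In Python, from rig import status, cams, manip gives the robot as it stands.
- The arm moves only by the tool apply_moves, never from a script. Its argument "commands" is a list of rows, each a list of 6 numbers: the shift along the world's x, y, z in m, then the turn, a rotation vector about the world's x, y, z in degrees. A call has 1 to 5 rows; each row is the pose to reach, as a shift and turn from the pose commanded when the call began; what a row does not reach only later rows make up. A row lasts 1/12 s, in which the tool goes at most 41.7 mm and 7.16 degrees, less where a joint would pass 70% of its speed; a pose out of reach is approached as far as the arm can. A call with a gripper value outside its range is refused whole. "gripper" is the opening, from -1 (shut) to 1 (fully open), so that 0 is half open, set as the call begins (left out, the last holds). The fingers move at their own pace and stop on an object; "squeeze" is the grip in N (left out, the last holds). Time passes only in rows, so rows that repeat a pose let the fingers close. It gives the time, the measured TCP pose, the force, the opening and the grip force at its end, in the units of the state.
- status.sense(): the state, without advancing time (a new reading comes with each control period).
- cams.grab_frame(name): name is "scene" or "side" or "wrist"; returns (picture, depth): 420x560x3 uint8, red, green, blue; 420x560 float32, m along the optical axis (not along the pixel's ray), 0 where there is no reading.
- cams.camera_params(name): a dict with "mtx" (3x3 intrinsics, pixels), "eye" and "attitude" of the camera in the world. Camera axes: x right, y up, looking along -z (the intrinsics and any distortion apply to the point x, -y, -z); pixel columns grow to the right and rows downward; lengths in m; the calibration is good to about 2 mm. A picture is of the moment at which its call begins: read the wrist's pose just before it. camera_params takes no time and is no camera call; for the wrist camera it gives the pose at the moment of the call.
- manip.sign_off(): hands the job in; it is judged then, once.
The state is a dict: "time": time; "q": joint angles; "qvel": joint speeds; "joint_torque": joint torques, N m; "position": TCP position; "ee_rot": TCP orientation; "contact_force": force on the tool from outside, world axes, zero at the start; "wrist_torque": the same for the moment, N m; "finger_gap": opening from 0.0 (shut) to 1.0 (fully open); "finger_force": force on a finger pad.
Only numpy, scipy, OpenCV 4.12 (cv2) and the standard library are available. Lean on these libraries where they do the work, as an engineer would, in place of code of your own. Each camera call takes 0.05 s, during which the arm holds its last target. There are 200 camera calls.

## Working session

There is one attempt and no reset: what is moved stays moved. The work goes in short steps, Python scripts to look and compute and a tool call to move; the robot and the scene stay as the last step left them, time stands still between calls to the robot, and variables do not carry over. Pictures are saved under pics/ and viewed, at most 10 in all, crops included, and the job is handed in when it is done.

Besides the shell and the picture viewer there is one more tool, called after "Emit:" by a JSON object that holds its "method" and its "body". apply_moves: Moves the arm, as the interface text tells. Its arguments: {"type":"object","properties":{"commands":{"type":"array"},"gripper":{"type":"number"},"squeeze":{"type":"number"}},"required":["commands"]}

```bash
ls; mkdir -p pics; cat > h.py <<'E'
import numpy as np, cv2
from rig import status, cams, manip
def grab(n, f=None):
    P=cams.camera_params(n); im,d=cams.grab_frame(n)
    if f: cv2.imwrite('pics/'+f, im[:,:,::-1])
    return im,d,P
def rot(P):
    A=np.array(P['attitude'],float)
    if A.shape==(3,3): return A
    from scipy.spatial.transform import Rotation as R
    return R.from_euler('xyz',A).as_matrix() if A.size==3 else R.from_quat(A).as_matrix()
def pts(d,P):
    K=np.array(P['mtx']); v,u=np.mgrid[:d.shape[0],:d.shape[1]]
    c=np.stack([(u-K[0,2])/K[0,0]*d, -(v-K[1,2])/K[1,1]*d, -d],-1)
    return c@rot(P).T+np.array(P['eye'])
E
python3 - <<'E'
from h import *
a=[]
for n in('scene','side'):
    im,d,P=grab(n); print(n,P); np.savez(n+'.npz',im=im,d=d); a.append(im)
    cv2.imwrite(f'pics/{n}0.png',im[:,:,::-1])
print(status.sense())
E
```

```text
pics
scene {'mtx': array([[457.61756474,   0.        , 276.70871883],
       [  0.        , 457.61756474, 208.79330632],
       [  0.        ,   0.        ,   1.        ]]), 'eye': array([1.11159043, 0.34785234, 0.62867107]), 'attitude': array([0.95149539, 0.02048616, 2.15040616])}
side {'mtx': array([[387.46099983,   0.        , 272.87363944],
       [  0.        , 387.46099983, 208.03475412],
       [  0.        ,   0.        ,   1.        ]]), 'eye': array([0.43028571, 0.50818116, 0.73729071]), 'attitude': array([ 0.76613269, -0.01845376, -2.95611779])}
{'time': 0.1, 'q': array([-1.28438183e+00,  1.31068802e-01,  1.48913325e+00, -2.05327106e-05,
        1.52298213e+00, -8.53750362e-02]), 'qvel': array([ 0.00224155, -0.00310409, -0.00457188,  0.00034498,  0.00061662,
        0.00021016]), 'joint_torque': array([ 1.86669458e-03, -5.61340570e+01, -4.93096626e+01,  7.71010900e-02,
        2.91282905e-02, -8.32071419e-05]), 'position': array([ 0.21784062, -0.55846661,  0.17912283]), 'ee_rot': array([-3.14000517e+00, -1.15278708e-04,  3.71790437e-01]), 'contact_force': array([-0.23033025,  0.28463662,  0.01840672]), 'wrist_torque': array([-0.02833131,  0.07863203, -0.00336445]), 'finger_force': 0.0, 'finger_gap': 1.000133094414489}
```

View pics/scene0.png

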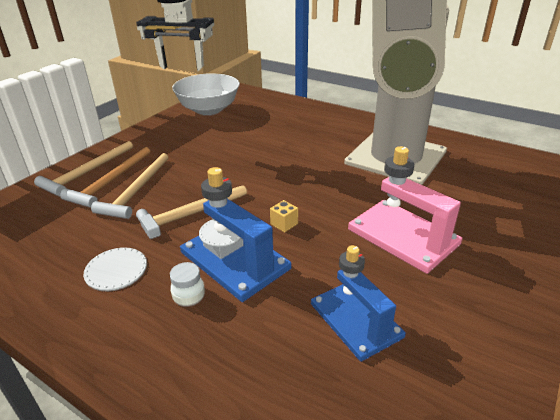

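View pics/side0.png

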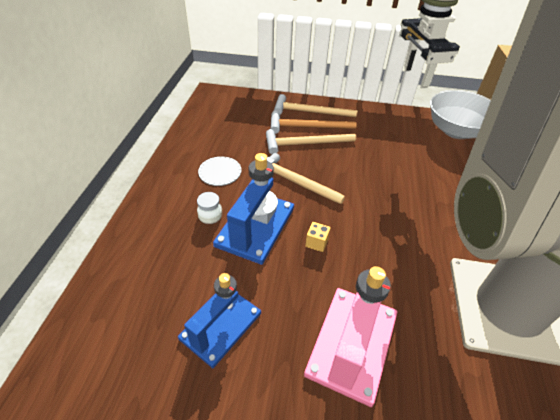

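Candidates in the scene picture: press – large blue (235,235), small blue (360,300), pink (405,215). Dish – white disc on the large blue press's stake (222,237), large loose plate (115,268). I choose the large blue press, with the dish already under its foot. Now measuring and taking a close crop.

```bash
python3 - <<'E'
from h import *
for n in('scene','side'):
    z=np.load(n+'.npz'); im=z['im'];d=z['d'];P=cams.camera_params(n);X=pts(d,P)
    hsv=cv2.cvtColor(im,cv2.COLOR_RGB2HSV)
    x0,y0,x1,y1=(150,150,310,310) if n=='scene' else (190,140,310,270)
    cv2.imwrite(f'pics/{n}_crop.png',cv2.resize(im[y0:y1,x0:x1,::-1],None,fx=600/(y1-y0)*.95,fy=600/(y1-y0)*.95,interpolation=cv2.INTER_CUBIC))
    sel=np.zeros(d.shape,bool); sel[y0:y1,x0:x1]=1
    yel=sel&(hsv[...,0]>12)&(hsv[...,0]<32)&(hsv[...,1]>120)&(hsv[...,2]>140)&(X[...,2]>.165)
    top=yel&(X[...,2]>.195)
    print(n,'brass n',yel.sum(),'zmax',X[yel][:,2].max(),'top med',np.median(X[top],0), 'ext',X[top].min(0),X[top].max(0))
    blue=sel&(hsv[...,0]>100)&(hsv[...,0]<125)&(hsv[...,1]>130)
    B=X[blue]
    t=B[(B[:,2]>.12)&(B[:,2]<.135)]
    r=cv2.minAreaRect((t[:,:2]*1000).astype(np.float32)); print('arm top',len(t),np.median(t[:,2]),r)
    b=B[(B[:,2]<.026)&(B[:,2]>.012)]
    r=cv2.minAreaRect((b[:,:2]*1000).astype(np.float32)); print('base',len(b),np.median(b[:,2]),r)
    rg=sel&(hsv[...,2]<90)&(X[...,2]>.15)&(X[...,2]<.175); R=X[rg]; print('ring',len(R),R.min(0),R.max(0))
    w=sel&(hsv[...,1]<60)&(hsv[...,2]>150)&(X[...,2]>.05)&(X[...,2]<.12)
    print('white',w.sum(),np.histogram(X[w][:,2],bins=np.arange(.05,.122,.004)))
E
```

```text
scene brass n 247 zmax 0.6286710731340766 top med [ 0.57693358 -0.15084486  0.200192  ] ext [ 0.55943448 -0.16652598  0.19505198] [1.11159043 0.34785234 0.62867107]
arm top 1168 0.1293896713623871 ((586.1617431640625, -98.26036071777344), (150.25653076171875, 44.57582473754883), 77.11317443847656)
base 2230 0.0214838077266723 ((580.81103515625, -117.74523162841797), (200.81423950195312, 131.59295654296875), 76.76717376708984)
ring 323 [ 0.55345313 -0.17077841  0.15161941] [ 0.60197479 -0.12402818  0.17351996]
white 1218 (array([  6,   8, 330, 710,  88,  17,  22,  26,   8,   1,   0,   0,   1,
         0,   1,   0,   0]), array([0.05 , 0.054, 0.058, 0.062, 0.066, 0.07 , 0.074, 0.078, 0.082,
       0.086, 0.09 , 0.094, 0.098, 0.102, 0.106, 0.11 , 0.114, 0.118]))
side brass n 109 zmax 0.737290708444003 top med [ 0.57229683 -0.14035971  0.19790523] ext [ 0.43028571 -0.15128018  0.19529546] [0.58411417 0.50818116 0.73729071]
arm top 850 0.12749649916371247 ((583.3758544921875, -95.88275909423828), (150.4967803955078, 43.84809112548828), 76.5521011352539)
base 1492 0.019633186515775503 ((578.9449462890625, -116.15023803710938), (202.76914978027344, 129.02688598632812), 77.01068878173828)
ring 188 [ 0.54399388 -0.14730886  0.15130402] [ 0.59556319 -0.12103346  0.17184895]
white 587 (array([ 12,  31, 309, 213,   2,   8,   7,   0,   0,   0,   0,   0,   0,
         1,   3,   1,   0]), array([0.05 , 0.054, 0.058, 0.062, 0.066, 0.07 , 0.074, 0.078, 0.082,
       0.086, 0.09 , 0.094, 0.098, 0.102, 0.106, 0.11 , 0.114, 0.118]))
```

View pics/scene_crop.png

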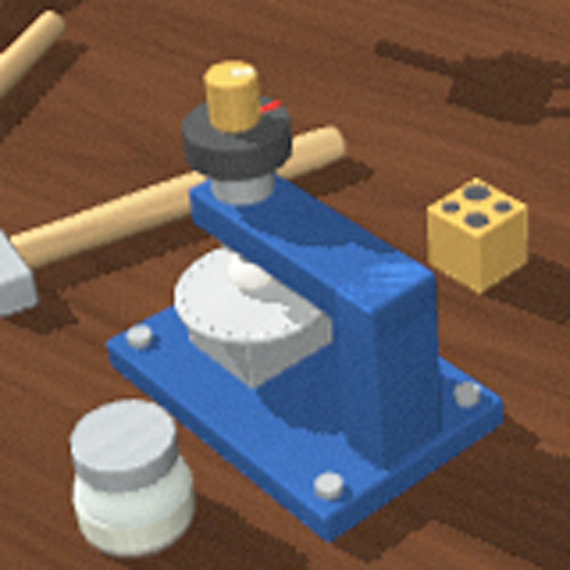

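The crop shows the larger blue press, with the dish on the stake and the foot above it. Knob at crop (232,95), ring at (237,140). The axis comes out at (0.5715, -0.151), with heights matching (knob top 0.199, arm 0.128). Moving above it while winding the wrist counter-clockwise for range.

Emit:
{"method": "apply_moves", "body": {"commands": [[0.0127,0.0146,0.024,0,0,7],[0.0254,0.0292,0.048,0,0,14],[0.0381,0.0438,0.072,0,0,21],[0.0508,0.0584,0.096,0,0,28],[0.0635,0.073,0.12,0,0,35]]}}

```text
time: 0.52
position: [0.2818, -0.4849, 0.3006]
ee_rot: [-3.141, -0.001, 0.988]
contact_force: [-0.2, -0.7, 0.2]
finger_gap: 1.002
finger_force: 0.0
```

```bash
python3 -c "
from h import *
s=status.sense();print(s['q'],s['ee_rot'],s['position'],s['wrist_torque'])"
```

```text
[-1.13584259e+00  7.90281212e-03  1.39908906e+00  6.50851713e-05
  1.73561076e+00 -5.53518207e-01] [-3.14076724e+00 -5.85552883e-04  9.88482344e-01] [ 0.28180565 -0.48494349  0.30060081] [-0.00523    -0.0524635  -0.01369487]
```

Emit:
{"method": "apply_moves", "body": {"commands": [[0.0116,0.0133,0,0,0,6.5],[0.0232,0.0267,0,0,0,13],[0.0348,0.04,0,0,0,19.5],[0.0464,0.0534,0,0,0,26],[0.058,0.0668,0,0,0,32.5]]}}

```text
time: 0.93
position: [0.3399, -0.4183, 0.2996]
ee_rot: [-3.141, -0.001, 1.555]
contact_force: [-0.3, 0.3, 0.8]
finger_gap: 0.999
finger_force: 0.0
```

Emit:
{"method": "apply_moves", "body": {"commands": [[0.0116,0.0133,0,0,0,6.5],[0.0232,0.0267,0,0,0,13],[0.0348,0.04,0,0,0,19.5],[0.0464,0.0534,0,0,0,26],[0.058,0.0668,0,0,0,32.5]]}}

```text
time: 1.35
position: [0.3978, -0.3515, 0.2995]
ee_rot: [-3.141, -0.001, 2.123]
contact_force: [-0.1, -0.1, -0.1]
finger_gap: 0.998
finger_force: 0.0
```

Emit:
{"method": "apply_moves", "body": {"commands": [[0.0116,0.0133,0,0,0,6.5],[0.0232,0.0267,0,0,0,13],[0.0348,0.04,0,0,0,19.5],[0.0464,0.0534,0,0,0,26],[0.058,0.0668,0,0,0,32.5]]}}

```text
time: 1.77
position: [0.4558, -0.2847, 0.2995]
ee_rot: [3.141, -0.001, 2.69]
contact_force: [0.4, -0.6, 0.3]
finger_gap: 1.002
finger_force: 0.0
```

Emit:
{"method": "apply_moves", "body": {"commands": [[0.0116,0.0133,0,0,0,6.5],[0.0232,0.0267,0,0,0,13],[0.0348,0.04,0,0,0,19.5],[0.0464,0.0534,0,0,0,26],[0.058,0.0668,0,0,0,32.5]]}}

```text
time: 2.18
position: [0.5138, -0.218, 0.2995]
ee_rot: [3.141, -0.001, -3.026]
contact_force: [-0.9, -0.3, 0.2]
finger_gap: 1.001
finger_force: 0.0
```

Emit:
{"method": "apply_moves", "body": {"commands": [[0.0116,0.0133,0,0,0,6.5],[0.0232,0.0267,0,0,0,13],[0.0348,0.04,0,0,0,19.5],[0.0464,0.0534,0,0,0,26],[0.0577,0.067,0,0,0,30]]}}

```text
time: 2.6
position: [0.5715, -0.151, 0.2994]
ee_rot: [3.141, -0.001, -2.502]
contact_force: [0.2, -0.6, -0.0]
finger_gap: 1.002
finger_force: 0.0
```

```bash
python3 - <<'E'
from h import *
s=status.sense();print(s['time'],s['q'],s['ee_rot'],s['position'],s['wrist_torque'])
for n in('wrist','scene','side'):
    im,d,P=grab(n,n+'1.png');np.savez(n+'1.npz',im=im,d=d)
    X=pts(d,P);hsv=cv2.cvtColor(im,cv2.COLOR_RGB2HSV)
    print(n,P['eye'],P['attitude'])
    near=(np.hypot(X[...,0]-.5715,X[...,1]+.151)<.04)&(d>0)
    b=near&(hsv[...,0]>12)&(hsv[...,0]<32)&(hsv[...,1]>120)&(X[...,2]>.165)&(X[...,2]<.21)
    t=b&(X[...,2]>.195)
    print(b.sum(),t.sum(),X[t].mean(0) if t.any() else 0)
    if n=='wrist':
        for lo,hi,m in((.194,.205,b),(.165,.176,near&(hsv[...,1]<120))):
            m=m&(X[...,2]>lo)&(X[...,2]<hi)
            if m.sum()>20:
                p=(X[m][:,:2]*1000).astype(np.float32); print(m.sum(),cv2.minEnclosingCircle(p),X[m][:,2].mean())
E
```

```text
2.6 [-3.45049952e-01  9.02974383e-02  1.31613427e+00 -2.57068784e-05
  1.73612551e+00 -2.55573411e+00] [ 3.14080296e+00 -5.54455189e-04 -2.50170883e+00] [ 0.5715068  -0.15102048  0.29942005] [ 0.10207371 -0.09545074  0.0433211 ]
wrist [ 0.50803904 -0.19968966  0.5029521 ] [-2.90522021e-01  4.37527054e-04  2.21017817e+00]
131 60 [ 0.56385333 -0.1599888   0.19688491]
65 ((570.6679077148438, -155.33245849609375), 13.228567123413086) 0.19669715885294628
1656 ((572.43408203125, -155.423095703125), 28.659242630004883) 0.16859374158799487
scene [1.11159043 0.34785234 0.62867107] [0.95149539 0.02048616 2.15040616]
244 101 [ 0.57575383 -0.15157637  0.19968512]
side [0.43028571 0.50818116 0.73729071] [ 0.76613269 -0.01845376 -2.95611779]
107 22 [ 0.57316739 -0.14221867  0.19739401]
```

View pics/wrist1.png

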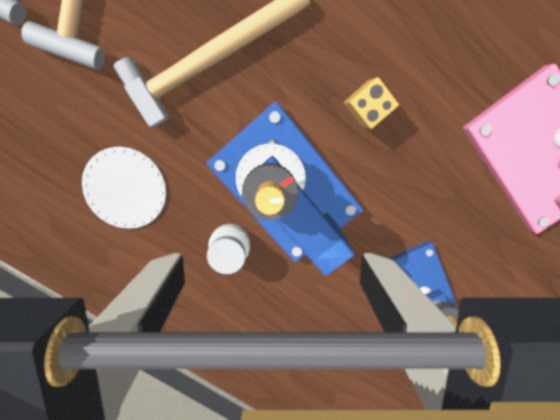

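The wrist view shows the knob top at about (270,201) and the ring at (270,191), both on the large blue press. The polish jar and the hammer are clear of the grasp. Refining the axis with rays onto known heights.

```bash
python3 - <<'E'
from h import *
def ray(P,u,v,z):
    K=P['mtx'];r=rot(P)@np.array([(u-K[0,2])/K[0,0],-(v-K[1,2])/K[1,1],-1]);e=np.array(P['eye']);return (e+r*(z-e[2])/r[2])*1000
box={'wrist':(235,160,310,225),'scene':(195,160,240,210),'side':(240,145,285,190)}
for n,(x0,y0,x1,y1) in box.items():
    P=cams.camera_params(n); z=np.load(n+'1.npz'); im=z['im'][y0:y1,x0:x1]; X=pts(z['d'],P)[y0:y1,x0:x1]
    hsv=cv2.cvtColor(im,cv2.COLOR_RGB2HSV)
    brass=((hsv[...,0]>12)&(hsv[...,0]<35)&(hsv[...,1]>70)&(hsv[...,2]>110)&(X[...,2]>.15)).astype(np.uint8)
    dark=((hsv[...,2]<100)&(hsv[...,1]<90)).astype(np.uint8)
    for nm,m,h in(('brass',brass,.185),('dark',dark,.160)):
        N,l,s,c=cv2.connectedComponentsWithStats(m); i=1+s[1:,4].argmax()
        ct=max(cv2.findContours((l==i).astype(np.uint8),0,1)[0],key=len)
        (u,v),r=cv2.minEnclosingCircle(ct); bb=s[i]
        # bbox-centre column/row: body centre at mid height
        print(n,nm,bb, 'mid-height via bbox',ray(P,x0+bb[0]+(bb[2]-1)/2,y0+bb[1]+(bb[3]-1)/2,h).round(1))
E
```

```text
wrist brass [ 19  21  31  34 748] mid-height via bbox [ 572.7 -154.9  185. ]
wrist dark [ 45  30  17  24 170] mid-height via bbox [ 569.7 -133.2  160. ]
scene brass [ 12   7  17  21 258] mid-height via bbox [ 570.6 -154.4  185. ]
scene dark [  6  22  31  19 347] mid-height via bbox [ 578.2 -148.9  160. ]
side brass [ 15   9  12  17 168] mid-height via bbox [ 571.6 -150.6  185. ]
side dark [  9  24  25  12 192] mid-height via bbox [ 567.8 -137.5  160. ]
```

Emit:
{"method": "apply_moves", "body": {"commands": [[0,-0.001,-0.02,0,0,0],[0.0005,-0.002,-0.04,0,0,0],[0.0005,-0.002,-0.06,0,0,0],[0.0005,-0.002,-0.08,0,0,0],[0.0005,-0.002,-0.085,0,0,0]]}}

```text
time: 3.17
position: [0.5692, -0.154, 0.2108]
ee_rot: [3.137, -0.004, -2.511]
contact_force: [-2.1, 0.3, -2.1]
finger_gap: 1.0
finger_force: 0.0
```

```bash
python3 - <<'E'
from h import *
s=status.sense();print(s['time'],s['q'],s['position'])
im,d,P=grab('wrist','wrist2.png');np.savez('wrist2.npz',im=im,d=d)
K=P['mtx'];c=rot(P).T@(s['position']-np.array(P['eye']));print('tcp px',K[0,2]+K[0,0]*c[0]/-c[2],K[1,2]-K[1,1]*c[1]/-c[2],-c[2])
X=pts(d,P);hsv=cv2.cvtColor(im,cv2.COLOR_RGB2HSV)
b=(hsv[...,0]>12)&(hsv[...,0]<35)&(hsv[...,1]>70)&(np.hypot(X[...,0]-.572,X[...,1]+.153)<.03)&(X[...,2]<.21)
t=b&(X[...,2]>.196)
v,u=np.nonzero(t);print(len(u),X[t].mean(0),np.median(X[t],0),cv2.minEnclosingCircle((X[t][:,:2]*1000).astype(np.float32)),u.mean(),v.mean())
r=(np.hypot(X[...,0]-.572,X[...,1]+.153)<.04)&(X[...,2]>.163)&(X[...,2]<.175)&~b
print(r.sum(),cv2.minEnclosingCircle((X[r][:,:2]*1000).astype(np.float32)))
E
```

```text
3.1667 [-3.50938467e-01  9.81833521e-02  1.46708943e+00 -3.44507556e-04
  1.58217932e+00 -2.55251760e+00] [ 0.56922114 -0.15401699  0.21083019]
tcp px 273.9764245311449 242.970511335352 0.2179129254758714
985 [ 0.57240153 -0.1561065   0.1975627 ] [ 0.57292683 -0.15652255  0.19757126] ((572.3040161132812, -155.2687530517578), 13.484682083129883) 268.46700507614213 237.54416243654822
2675 ((572.5651245117188, -155.09619140625), 28.894176483154297)
```

View pics/wrist2.png

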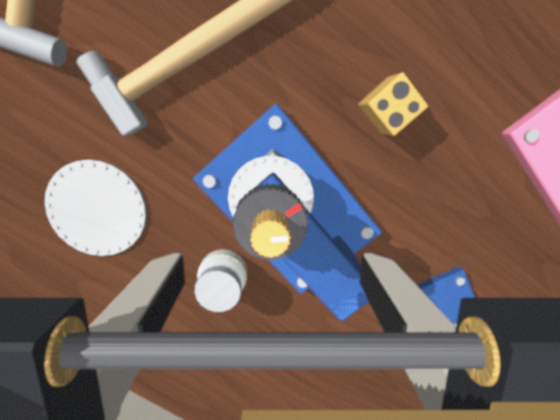

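The close view shows the knob at (269,238), midway between the fingers (tips at 180 and 365), with nothing in the way. Lowering over the knob.

Emit:
{"method": "apply_moves", "body": {"commands": [[0,-0.001,-0.01,0,0,0],[0,-0.0012,-0.02,0,0,0],[0,-0.0012,-0.03,0,0,0],[0,-0.0012,-0.038,0,0,0],[0,-0.0012,-0.04,0,0,0]]}}

```text
time: 3.63
position: [0.5709, -0.1547, 0.1731]
ee_rot: [3.14, -0.001, -2.508]
contact_force: [-0.2, 0.2, 0.3]
finger_gap: 1.002
finger_force: 0.0
```

Emit:
{"method": "apply_moves", "body": {"commands": [[0,0,0,0,0,0],[0,0,0,0,0,0]]}}

```text
time: 3.8
position: [0.5718, -0.155, 0.1752]
ee_rot: [-3.141, 0.0, -2.508]
contact_force: [0.7, -0.4, -0.2]
finger_gap: 1.0
finger_force: 0.0
```

```bash
python3 -c "
from h import *
s=status.sense();print(s['time'],s['q'],s['ee_rot'],s['position'],s['contact_force'],s['wrist_torque'])"
```

```text
3.8 [-3.51238630e-01  1.12006563e-01  1.51679854e+00 -1.80297060e-05
  1.51264699e+00 -2.55560272e+00] [-3.14146559e+00  6.27338032e-05 -2.50802384e+00] [ 0.57179086 -0.15500175  0.17524971] [ 0.71589741 -0.41507802 -0.15231896] [ 0.11738924 -0.14969827 -0.00856393]
```

Emit:
{"method": "apply_moves", "body": {"commands": [[0,0,-0.002,0,0,0],[0,0,-0.002,0,0,0],[0,0,-0.002,0,0,0],[0,0,-0.002,0,0,0],[0,0,-0.002,0,0,0]], "gripper": -1, "squeeze": 8}}

```text
time: 4.22
position: [0.5718, -0.155, 0.1733]
ee_rot: [-3.141, 0.0, -2.508]
contact_force: [-0.5, 0.2, 0.3]
finger_gap: 0.693
finger_force: 0.0
```

Emit:
{"method": "apply_moves", "body": {"commands": [[0,0,0,0,0,0],[0,0,0,0,0,0],[0,0,0,0,0,0],[0,0,0,0,0,0],[0,0,0,0,0,0]]}}

```text
time: 4.63
position: [0.5717, -0.155, 0.173]
ee_rot: [3.142, -0.0, -2.508]
contact_force: [0.4, -0.5, -0.0]
finger_gap: 0.334
finger_force: 0.0
```

```bash
python3 -c "
from h import *
s=status.sense();print(s['time'],s['q'],s['ee_rot'],s['position'],s['contact_force'],s['wrist_torque'],s['finger_gap'],s['finger_force'])"
```

```text
4.6333 [-3.51288240e-01  1.12944876e-01  1.51982309e+00 -1.59779089e-07
  1.50885270e+00 -2.55564856e+00] [ 3.14156940e+00 -1.56234684e-05 -2.50802865e+00] [ 0.57169076 -0.15498834  0.17303637] [ 0.41057116 -0.52419236 -0.03068838] [ 0.07827401 -0.07832359 -0.02627865] 0.3339076596572351 0.0
```

Emit:
{"method": "apply_moves", "body": {"commands": [[0,0,0,0,0,0],[0,0,0,0,0,0],[0,0,0,0,0,0],[0,0,0,0,0,0]]}}

```text
time: 4.97
position: [0.5717, -0.155, 0.173]
ee_rot: [-3.142, -0.0, -2.508]
contact_force: [-0.7, 1.0, 0.7]
finger_gap: 0.042
finger_force: 0.0
```

```bash
cat > s.py <<'E'
from h import *
np.set_printoptions(precision=4,suppress=True)
s=status.sense();R=s['ee_rot'][2];a=np.array([-np.sin(R),np.cos(R)])
print('t',s['time'],'q1,6',s['q'][[0,5]],'yaw',R,'pos',s['position'],'F',s['contact_force'],'T',s['wrist_torque'],'gap',s['finger_gap']*93,s['finger_force'],'F along tool y',s['contact_force'][:2]@a,'tq6',s['joint_torque'][5],'yaxis',a)
E
python3 s.py
```

```text
t 4.9667 q1,6 [-0.3513 -2.5557] yaw -2.5079930974438507 pos [ 0.5717 -0.155   0.173 ] F [-0.6787  0.9919  0.7182] T [ 0.1393 -0.0798  0.0288] gap 3.9467008011550577 0.0 F along tool y -1.2012390568492353 tq6 0.00031188982575258706 yaxis [ 0.592  -0.8059]
```

The fingers closed on nothing; looking.

```bash
python3 - <<'E'
from h import *
a,_,_=grab('side'); b,_,_=grab('scene'); c,_,_=grab('wrist')
f=lambda i,x,y,w,h:cv2.resize(i[y:y+h,x:x+w,::-1],(390,290),interpolation=cv2.INTER_CUBIC)
o=np.vstack([np.hstack([f(a,180,60,200,150),f(b,120,80,200,150)]),np.hstack([f(c,130,130,280,208),f(c,0,0,560,420)])])
cv2.imwrite('pics/look.png',o)
E
python3 s.py
```

```text
t 5.1167 q1,6 [-0.3513 -2.5557] yaw -2.507984965049543 pos [ 0.5717 -0.155   0.173 ] F [-0.1638  0.163   0.2348] T [ 0.0843 -0.1391 -0.034 ] gap 0.43923136712336064 0.0 F along tool y -0.22833742246500657 tq6 5.384486030379776e-05 yaxis [ 0.5921 -0.8059]
```

View pics/look.png

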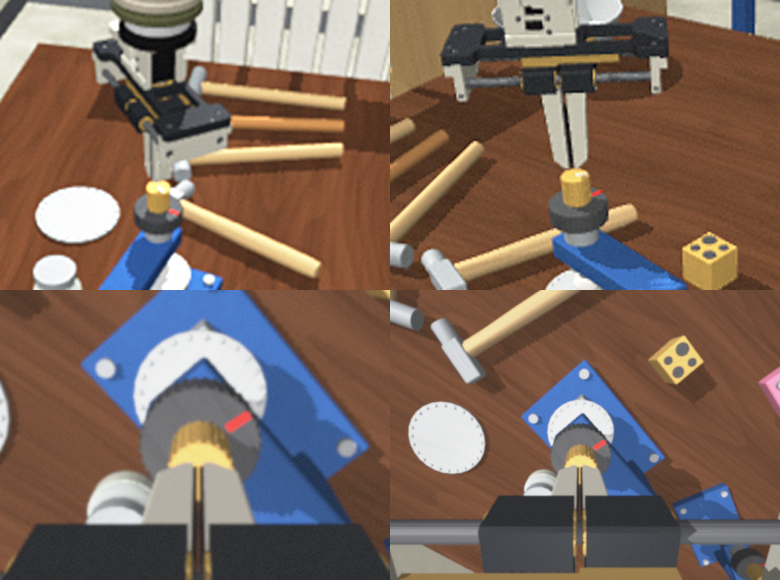

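```bash
python3 - <<'E'
from h import *
# depth on the fingers near tips
for n,x0,y0,x1,y1 in(('scene',195,125,235,180),('side',240,120,290,170)):
    im,d,P=grab(n); X=pts(d,P)[y0:y1,x0:x1]*1000; hsv=cv2.cvtColor(im[y0:y1,x0:x1],cv2.COLOR_RGB2HSV)
    f=(hsv[...,1]<70)&(hsv[...,2]>110)&(np.hypot(X[...,0]-572,X[...,1]+154)<70)&(X[...,2]>150)
    v,u=np.nonzero(f); o=np.argsort(v)[-12:]
    print(n,f.sum()); print(np.c_[u[o]+x0,v[o]+y0,X[v[o],u[o]].round(0)].astype(int))
    b=(hsv[...,0]>12)&(hsv[...,0]<35)&(hsv[...,1]>90)&(X[...,2]>150)&(X[...,2]<215)&(np.hypot(X[...,0]-572,X[...,1]+154)<40)
    print('knob',X[b].min(0),X[b].max(0))
E
```

```text
scene 668
[[ 212  166  580 -150  215]
 [ 214  166  577 -147  214]
 [ 215  166  578 -144  216]
 [ 216  169  568 -152  201]
 [ 217  169  567 -150  202]
 [ 218  169  566 -149  202]
 [ 220  169  563 -147  200]
 [ 215  170  572 -151  202]
 [ 216  170  570 -151  201]
 [ 217  170  569 -149  201]
 [ 218  170  568 -147  201]
 [ 220  170  567 -143  202]]
knob [ 559.83926331 -166.14315425  182.34491485] [ 585.82950923 -139.43949838  202.64322516]
side 270
[[ 253  168  587 -144  171]
 [ 254  168  586 -148  167]
 [ 255  168  583 -146  169]
 [ 270  168  550 -152  170]
 [ 271  168  548 -151  171]
 [ 272  168  546 -154  169]
 [ 250  169  593 -139  171]
 [ 251  169  591 -138  172]
 [ 252  169  590 -142  168]
 [ 253  169  587 -139  171]
 [ 254  169  585 -142  169]
 [ 272  169  545 -150  169]]
knob [ 559.04786367 -163.31106165  171.18575629] [ 584.42972616 -135.39062637  214.87859223]
```

```bash
python3 - <<'E'
from h import *
for fn,n,tcp in(('scene','scene',(.218,-.559)),('side','side',(.218,-.559)),('scene1','scene',(.5715,-.151)),('side1','side',(.5715,-.151))):
    z=np.load(fn+'.npz');P=cams.camera_params(n);X=pts(z['d'],P)*1000; hsv=cv2.cvtColor(z['im'],cv2.COLOR_RGB2HSV)
    f=(np.hypot(X[...,0]-tcp[0]*1e3,X[...,1]-tcp[1]*1e3)<75)&(X[...,2]>(130 if fn in('scene','side') else 215))&(hsv[...,1]<80)&(hsv[...,2]>90)&(z['d']>0)&(X[...,2]<500)
    Z=X[f]; print(fn,len(Z),np.percentile(Z[:,2],[0,1,3,10]) if len(Z) else 0, Z[np.argsort(Z[:,2])[:40]].mean(0) if len(Z) else 0)
E
```

```text
scene 1089 [219.74169726 225.83043553 231.80875971 248.07667343] [ 223.0847734  -549.70751964  227.7196693 ]
side 1256 [216.32992555 221.35344055 228.50013734 247.86015312] [ 219.70725452 -546.27576824  223.58390315]
scene1 2223 [340.0806407  343.92960743 349.58814438 363.91317868] [ 584.83549068 -148.88067871  343.61195691]
side1 1207 [337.94144879 342.45273805 347.68268356 359.44413876] [ 562.31175531 -125.64175871  344.07228633]
```

Comparing tip and knob depth in the same cameras puts the real fingertips about 40 mm above the reported TCP z, so they were still over the knob. The offset is the same at all three poses (0.179→0.219, 0.299→0.340, 0.173→0.214). Opening, then lowering about 38 mm in stages while watching the force.

Emit:
{"method": "apply_moves", "body": {"commands": [[0,0,0,0,0,0],[0,0,0,0,0,0],[0,0,0,0,0,0],[0,0,0,0,0,0],[0,0,0,0,0,0]], "gripper": 0.2}}

```text
time: 5.63
position: [0.5717, -0.155, 0.173]
ee_rot: [3.142, 0.0, -2.508]
contact_force: [0.5, 0.8, -0.8]
finger_gap: 0.312
finger_force: 0.0
```

Emit:
{"method": "apply_moves", "body": {"commands": [[0,0,0,0,0,0],[0,0,0,0,0,0],[0,0,0,0,0,0],[0,0,0,0,0,0],[0,0,-0.004,0,0,0]]}}

```text
time: 6.05
position: [0.5722, -0.1552, 0.1698]
ee_rot: [-3.14, 0.001, -2.508]
contact_force: [-0.1, -0.6, -0.7]
finger_gap: 0.594
finger_force: 0.0
```

```bash
python3 s.py; python3 - <<'E'
from h import *
for n in('scene','side'):
    im,d,P=grab(n);X=pts(d,P)*1000; hsv=cv2.cvtColor(im,cv2.COLOR_RGB2HSV)
    f=(np.hypot(X[...,0]-572,X[...,1]+155)<60)&(X[...,2]>203)&(X[...,2]<224)&(hsv[...,1]<80)&(hsv[...,2]>90)&(d>0)
    k,l,s,c=cv2.connectedComponentsWithStats(f.astype(np.uint8))
    for i in range(1,k):
        if s[i,4]>8: Z=X[l==i]; print(n,s[i],Z.mean(0).round(1),Z.min(0).round(1))
E
```

```text
t 6.05 q1,6 [-0.3513 -2.5557] yaw -2.507966531383355 pos [ 0.5722 -0.1552  0.1698] F [-0.1102 -0.5894 -0.663 ] T [ 0.1002 -0.1302  0.0618] gap 55.21862558553813 0.0 F along tool y 0.40977504587033525 tq6 0.0010809326340677217 yaxis [ 0.5921 -0.8059]
scene [228 161   8   7  34] [ 559.2 -122.   218.5] [ 554.3 -127.2  210.2]
scene [189 162   9   7  39] [ 599.5 -176.8  218.2] [ 594.7 -182.9  210.7]
side [250 140   3   7  15] [ 597.4 -172.2  217.1] [ 594.4 -176.6  210.6]
side [263 158  10   5  33] [ 550.1 -118.7  218.8] [ 540.5 -127.1  208. ]
```

Emit:
{"method": "apply_moves", "body": {"commands": [[0,0.0005,-0.008,0,0,0],[0,0.001,-0.015,0,0,0],[0,0.001,-0.022,0,0,0],[0,0.001,-0.027,0,0,0],[0,0.001,-0.03,0,0,0]]}}

```text
time: 6.57
position: [0.571, -0.1537, 0.1374]
ee_rot: [3.14, -0.001, -2.508]
contact_force: [1.0, 0.6, -1.1]
finger_gap: 0.597
finger_force: 0.0
```

Emit:
{"method": "apply_moves", "body": {"commands": [[0,0,-0.002,0,0,0],[0,0,-0.004,0,0,0],[0,0,-0.004,0,0,0]], "gripper": -1, "squeeze": 8}}

```text
time: 6.82
position: [0.5716, -0.154, 0.1347]
ee_rot: [3.141, -0.0, -2.508]
contact_force: [-1.5, -0.6, 0.6]
finger_gap: 0.43
finger_force: 0.0
```

Emit:
{"method": "apply_moves", "body": {"commands": [[0,0,0,0,0,0],[0,0,0,0,0,0],[0,0,0,0,0,0],[0,0,0,0,0,0],[0,0,0,0,0,0]]}}

```text
time: 7.23
position: [0.5717, -0.1538, 0.1354]
ee_rot: [3.142, 0.0, -2.508]
contact_force: [-1.1, 1.5, 3.7]
finger_gap: 0.278
finger_force: 8.0
```

```bash
python3 s.py
```

```text
t 7.2333 q1,6 [-0.3496 -2.5541] yaw -2.5078982664896605 pos [ 0.5717 -0.1538  0.1354] F [-1.1406  1.4521  3.7065] T [0.4497 0.2552 0.0224] gap 25.814119568273348 8.00025723874569 F along tool y -1.8455699484184407 tq6 -0.0014899224697728641 yaxis [ 0.5921 -0.8058]
```

Gripped on the 26 mm knob, but Fz of 3.7 N hints at a tip touching the ring. Opening slightly, rising 3 mm and regripping.

Emit:
{"method": "apply_moves", "body": {"commands": [[0,0,0,0,0,0],[0,0,0,0,0,0],[0,0,0.003,0,0,0],[0,0,0.003,0,0,0],[0,0,0.003,0,0,0]], "gripper": -0.25}}

```text
time: 7.65
position: [0.572, -0.1542, 0.1384]
ee_rot: [-3.141, 0.0, -2.508]
contact_force: [-0.0, -0.4, 0.5]
finger_gap: 0.373
finger_force: 0.0
```

```bash
python3 s.py
```

```text
t 7.65 q1,6 [-0.3498 -2.5541] yaw -2.508071380100364 pos [ 0.572  -0.1542  0.1384] F [-0.013  -0.371   0.5406] T [ 0.1047 -0.1297 -0.052 ] gap 34.681311920620466 0.0 F along tool y 0.29132142499400215 tq6 4.794750111614121e-05 yaxis [ 0.592  -0.8059]
```

Emit:
{"method": "apply_moves", "body": {"commands": [[0,0,0,0,0,0],[0,0,0,0,0,0],[0,0,0,0,0,0],[0,0,0,0,0,0],[0,0,0,0,0,0]], "gripper": -1, "squeeze": 30}}

```text
time: 8.07
position: [0.5716, -0.1539, 0.138]
ee_rot: [3.141, -0.0, -2.508]
contact_force: [-1.8, 1.7, 1.5]
finger_gap: 0.273
finger_force: 30.0
```

```bash
python3 s.py
```

```text
t 8.0667 q1,6 [-0.3497 -2.5541] yaw -2.5080156832394422 pos [ 0.5716 -0.1539  0.138 ] F [-1.7661  1.6538  1.5095] T [ 0.3186  0.1158 -0.0591] gap 25.424661349333704 30.00015288591385 F along tool y -2.3784186336058246 tq6 -0.015309458831325173 yaxis [ 0.592  -0.8059]
```

Emit:
{"method": "apply_moves", "body": {"commands": [[0,0,0,0,0,-4],[0,0,0,0,0,-8],[0,0,0,0,0,-12],[0,0,0,0,0,-16],[0,0,0,0,0,-20]]}}

```text
time: 8.48
position: [0.5716, -0.1538, 0.138]
ee_rot: [3.141, -0.0, -2.86]
contact_force: [-1.0, 1.9, 1.5]
finger_gap: 0.273
finger_force: 30.0
```

```bash
python3 s.py
```

```text
t 8.4833 q1,6 [-0.3496 -2.2017] yaw -2.8602195502133867 pos [ 0.5716 -0.1538  0.138 ] F [-1.0297  1.9092  1.5301] T [0.3302 0.148  0.1118] gap 25.43314939437492 29.99793380498886 F along tool y -2.120086444844597 tq6 -1.6317014023661613 yaxis [ 0.2777 -0.9607]
```

Emit:
{"method": "apply_moves", "body": {"commands": [[0,0,0,0,0,-4],[0,0,0,0,0,-8],[0,0,0,0,0,-12],[0,0,0,0,0,-16],[0,0,0,0,0,-20]]}}

```text
time: 8.9
position: [0.5715, -0.1538, 0.138]
ee_rot: [3.141, -0.0, 3.074]
contact_force: [-1.4, 2.2, 0.7]
finger_gap: 0.275
finger_force: 30.0
```

```bash
python3 s.py
```

```text
t 8.9 q1,6 [-0.3495 -1.8526] yaw 3.0738831939596456 pos [ 0.5715 -0.1538  0.138 ] F [-1.355   2.1878  0.7331] T [0.2937 0.0827 0.1181] gap 25.617850643401948 29.998027682304382 F along tool y -2.0911135612941005 tq6 -1.6315099596977234 yaxis [-0.0677 -0.9977]
```

Emit:
{"method": "apply_moves", "body": {"commands": [[0,0,0,0,0,-2],[0,0,0,0,0,-4],[0,0,0,0,0,-6],[0,0,0,0,0,-8]]}}

```text
time: 9.23
position: [0.5716, -0.1537, 0.138]
ee_rot: [3.141, -0.0, 2.936]
contact_force: [-1.6, 1.3, 0.8]
finger_gap: 0.277
finger_force: 30.0
```

```bash
python3 s.py
```

```text
t 9.2333 q1,6 [-0.3495 -1.7147] yaw 2.936001100122567 pos [ 0.5716 -0.1537  0.138 ] F [-1.6159  1.3481  0.7704] T [0.2954 0.0981 0.1248] gap 25.751386810924405 29.999558329582214 F along tool y -0.9898240230362964 tq6 -0.7564511150121689 yaxis [-0.2041 -0.9789]
```

Emit:
{"method": "apply_moves", "body": {"commands": [[0,0,0,0,0,-2],[0,0,0,0,0,-4],[0,0,0,0,0,-6],[0,0,0,0,0,-8]]}}

```text
time: 9.57
position: [0.5716, -0.1537, 0.138]
ee_rot: [3.141, -0.0, 2.796]
contact_force: [-1.5, 2.6, 1.4]
finger_gap: 0.272
finger_force: 30.0
```

```bash
python3 s.py; python3 - <<'E'
from h import *
im,d,P=grab('scene'); cv2.imwrite('pics/mid.png',cv2.resize(im[150:270,170:290,::-1],(600,600),interpolation=cv2.INTER_CUBIC))
E
```

```text
t 9.5667 q1,6 [-0.3495 -1.5751] yaw 2.7963676944638407 pos [ 0.5716 -0.1537  0.138 ] F [-1.4505  2.5793  1.381 ] T [0.3282 0.0604 0.0983] gap 25.32221374094086 29.99936878681183 F along tool y -1.9362201231170948 tq6 -0.7578934729099274 yaxis [-0.3384 -0.941 ]
```

View pics/mid.png

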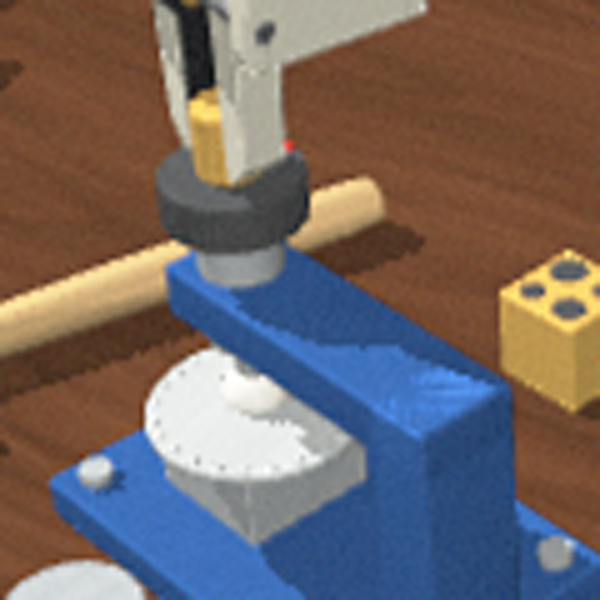

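The picture shows the foot (250,395) just above the dish, and the ring's red mark (290,147) roughly where it was. Continuing at constant speed while watching the torque.

Emit:
{"method": "apply_moves", "body": {"commands": [[0,0,0,0,0,-2],[0,0,0,0,0,-4],[0,0,0,0,0,-6],[0,0,0,0,0,-8]]}}

```text
time: 9.95
position: [0.5716, -0.1537, 0.138]
ee_rot: [3.141, -0.0, 2.658]
contact_force: [-1.4, 2.4, 0.9]
finger_gap: 0.274
finger_force: 30.0
```

```bash
python3 s.py|tail -c 400
```

```text
t 9.95 q1,6 [-0.3495 -1.4364] yaw 2.6576824855382357 pos [ 0.5716 -0.1537  0.138 ] F [-1.4069  2.3991  0.942 ] T [0.3281 0.1103 0.14  ] gap 25.461374222339927 29.99941349029541 F along tool y -1.4691028932812646 tq6 -0.7589055597782135 yaxis [-0.4652 -0.8852]
```

Emit:
{"method": "apply_moves", "body": {"commands": [[0,0,0,0,0,-2],[0,0,0,0,0,-4],[0,0,0,0,0,-6],[0,0,0,0,0,-8]]}}

```text
time: 10.28
position: [0.5715, -0.1537, 0.138]
ee_rot: [3.141, -0.001, 2.518]
contact_force: [-0.8, 2.1, 0.8]
finger_gap: 0.272
finger_force: 30.0
```

```bash
python3 s.py|tail -c 400
```

```text
t 10.2833 q1,6 [-0.3495 -1.2967] yaw 2.5180130358770647 pos [ 0.5715 -0.1537  0.138 ] F [-0.8203  2.0893  0.7958] T [0.3695 0.0944 0.1307] gap 25.28344098383842 29.999383091926575 F along tool y -1.2170031147163234 tq6 -0.7578612864017487 yaxis [-0.5839 -0.8118]
```

Emit:
{"method": "apply_moves", "body": {"commands": [[0,0,0,0,0,-2],[0,0,0,0,0,-4],[0,0,0,0,0,-6],[0,0,0,0,0,-8]]}}

```text
time: 10.62
position: [0.5716, -0.1537, 0.138]
ee_rot: [3.141, -0.0, 2.378]
contact_force: [-1.1, 3.3, 1.7]
finger_gap: 0.27
finger_force: 30.0
```

```bash
python3 s.py|tail -c 400
```

```text
t 10.6167 q1,6 [-0.3495 -1.1572] yaw 2.378401971133926 pos [ 0.5716 -0.1537  0.138 ] F [-1.0709  3.2916  1.7015] T [0.3038 0.1038 0.1203] gap 25.092757604296764 29.999481439590454 F along tool y -1.6384056025629048 tq6 -0.7462039031088352 yaxis [-0.6912 -0.7226]
```

Emit:
{"method": "apply_moves", "body": {"commands": [[0,0,0,0,0,-2],[0,0,0,0,0,-4],[0,0,0,0,0,-6],[0,0,0,0,0,-8]]}}

```text
time: 10.95
position: [0.5716, -0.1537, 0.138]
ee_rot: [3.141, -0.0, 2.239]
contact_force: [-1.2, 2.3, 1.3]
finger_gap: 0.271
finger_force: 30.0
```

```bash
python3 s.py|tail -c 400
```

```text
t 10.95 q1,6 [-0.3494 -1.0175] yaw 2.238864449560025 pos [ 0.5716 -0.1537  0.138 ] F [-1.1575  2.2687  1.2807] T [0.3148 0.0716 0.1192] gap 25.18696718687511 29.999477863311768 F along tool y -0.49674745777845525 tq6 -0.7178297080099583 yaxis [-0.785  -0.6195]
```

The torque rise fits the model exactly: contact at yaw ≈ 2.436, slope 0.2 N m/rad. The foot is now at about 10 N, and 3.5° more gives 13 N.

Emit:
{"method": "apply_moves", "body": {"commands": [[0,0,0,0,0,-2],[0,0,0,0,0,-3.5],[0,0,0,0,0,-3.5]]}}

```text
time: 11.2
position: [0.5716, -0.1536, 0.1379]
ee_rot: [3.142, -0.001, 2.178]
contact_force: [-0.3, 1.1, 1.7]
finger_gap: 0.273
finger_force: 30.0
```

```bash
python3 s.py; python3 - <<'E'
from h import *
im,d,P=grab('scene'); im2,d,P=grab('side')
a=cv2.resize(im[140:260,170:290,::-1],(400,400),interpolation=cv2.INTER_CUBIC);b=cv2.resize(im2[130:250,200:320,::-1],(400,400),interpolation=cv2.INTER_CUBIC)
cv2.imwrite('pics/clamped.png',np.hstack([a,b]))
E
```

```text
t 11.2 q1,6 [-0.3494 -0.9567] yaw 2.178065964614072 pos [ 0.5716 -0.1536  0.1379] F [-0.2574  1.058   1.6651] T [0.4084 0.1247 0.0908] gap 25.380997014498938 30.000666975975037 F along tool y -0.3922937368561573 tq6 0.7285546883940697 yaxis [-0.8212 -0.5706]
```

View pics/clamped.png

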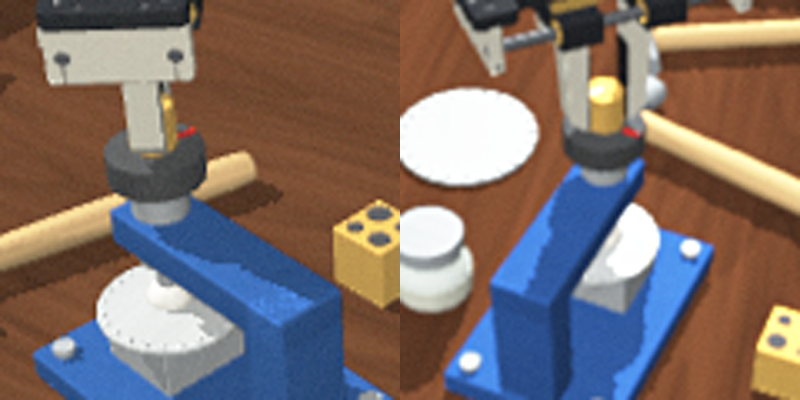

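The picture shows the foot seated on the dish, the dish in place and the ring's red mark unmoved. Opening, checking, then lowering 30 mm onto the ring.

Emit:
{"method": "apply_moves", "body": {"commands": [[0,0,0,0,0,0],[0,0,0,0,0,0],[0,0,0,0,0,0],[0,0,0,0,0,0],[0,0,0,0,0,0]], "gripper": 0.9}}

```text
time: 11.72
position: [0.5717, -0.1542, 0.138]
ee_rot: [-3.142, 0.0, 2.178]
contact_force: [0.5, -0.3, -0.1]
finger_gap: 0.583
finger_force: 0.0
```

Emit:
{"method": "apply_moves", "body": {"commands": [[0,0,0.003,0,0,0],[0,0,0.003,0,0,0],[0,0,0.003,0,0,0],[0,0,0.003,0,0,0],[0,0,0.003,0,0,0]]}}

```text
time: 12.13
position: [0.5717, -0.154, 0.141]
ee_rot: [-3.142, 0.0, 2.178]
contact_force: [-0.0, -0.1, 0.2]
finger_gap: 0.925
finger_force: 0.0
```

```bash
python3 s.py; python3 - <<'E'
from h import *
for n in('scene','side'):
    im,d,P=grab(n);X=pts(d,P)*1000; hsv=cv2.cvtColor(im,cv2.COLOR_RGB2HSV)
    f=(np.hypot(X[...,0]-572,X[...,1]+154)<75)&(np.hypot(X[...,0]-572,X[...,1]+154)>32)&(X[...,2]>155)&(X[...,2]<195)&(hsv[...,1]<80)&(hsv[...,2]>90)&(d>0)
    k,l,s,c=cv2.connectedComponentsWithStats(f.astype(np.uint8))
    for i in range(1,k):
        if s[i,4]>8: Z=X[l==i]; print(n,s[i],Z.mean(0).round(1),Z.min(0).round(1))
    # lowest gripper body near the axis (not fingers): dark pixels above the knob
    g=(np.hypot(X[...,0]-572,X[...,1]+154)<110)&(X[...,2]>206)&(X[...,2]<330)&(hsv[...,2]<70)&(d>0)
    print(n,'dark low z',np.percentile(X[g][:,2],[1,5,20]))
E
```

```text
t 12.1333 q1,6 [-0.3497 -0.9572] yaw 2.178265097391345 pos [ 0.5717 -0.154   0.141 ] F [-0.0104 -0.136   0.1678] T [-0.0087 -0.1554 -0.0238] gap 86.02356314561445 0.0 F along tool y 0.08615759660026964 tq6 -0.0010707826731959358 yaxis [-0.8211 -0.5708]
scene [217 162   5   5   9] [ 531.6 -173.7  189.8] [ 527.2 -179.1  184. ]
scene [207 189  12   5  42] [ 615.6 -122.   189. ] [ 603.5 -131.5  181.9]
scene dark low z [273.14406679 288.04565625 301.35532526]
side [281 155   5   6  20] [ 525.4 -173.2  188. ] [ 520.8 -178.2  180.4]
side [235 165   9   7  33] [ 609.3 -116.3  189.3] [ 604.  -122.2  181.2]
side dark low z [215.15205741 271.78779605 283.48296622]
```

Tips at 0.181 for reported 0.141, so the offset is 40 mm. The gripper body is about 90 mm above the tips, which clears the knob. Lowering 36 mm and gripping the ring.

Emit:
{"method": "apply_moves", "body": {"commands": [[0,0,-0.008,0,0,0],[0,0,-0.016,0,0,0],[0,0,-0.024,0,0,0],[0,0,-0.032,0,0,0],[0,0,-0.036,0,0,0]]}}

```text
time: 12.65
position: [0.5706, -0.1536, 0.1027]
ee_rot: [-3.14, -0.002, 2.178]
contact_force: [0.8, -0.8, -0.8]
finger_gap: 0.947
finger_force: 0.0
```

```bash
python3 s.py
```

```text
t 12.65 q1,6 [-0.3497 -0.9572] yaw 2.178233756150743 pos [ 0.5706 -0.1536  0.1027] F [ 0.7501 -0.7859 -0.7734] T [ 0.0224 -0.0934  0.0134] gap 88.11105360558659 0.0 F along tool y -0.1673714339471215 tq6 0.0005451677134260535 yaxis [-0.8211 -0.5708]
```

Emit:
{"method": "apply_moves", "body": {"commands": [[0,0,0,0,0,0],[0,0,0,0,0,0],[0,0,0,0,0,0],[0,0,0,0,0,0],[0,0,0,0,0,0]], "gripper": -1, "squeeze": 20}}

```text
time: 13.07
position: [0.5721, -0.1541, 0.1057]
ee_rot: [3.141, 0.001, 2.178]
contact_force: [-0.0, 0.8, 0.5]
finger_gap: 0.644
finger_force: 0.0
```

Emit:
{"method": "apply_moves", "body": {"commands": [[0,0,0,0,0,0],[0,0,0,0,0,0],[0,0,0,0,0,0]]}}

```text
time: 13.32
position: [0.572, -0.1542, 0.1055]
ee_rot: [3.141, 0.001, 2.178]
contact_force: [-0.4, -0.5, 2.7]
finger_gap: 0.598
finger_force: 20.0
```

```bash
python3 s.py
```

```text
t 13.3167 q1,6 [-0.3497 -0.9571] yaw 2.178196958710112 pos [ 0.572  -0.1542  0.1055] F [-0.3802 -0.5467  2.7089] T [-0.0594 -0.0999 -0.0427] gap 55.65895577712453 20.000387728214264 F along tool y 0.6241940876321895 tq6 0.008543721924070269 yaxis [-0.8211 -0.5707]
```

Ring gripped (55.7 mm). Turning clockwise; the stop is expected between 46° and 60°.

Emit:
{"method": "apply_moves", "body": {"commands": [[0,0,0,0,0,-4],[0,0,0,0,0,-8],[0,0,0,0,0,-12],[0,0,0,0,0,-16],[0,0,0,0,0,-20]]}}

```text
time: 13.73
position: [0.5718, -0.1542, 0.1056]
ee_rot: [3.141, 0.001, 1.826]
contact_force: [-1.0, -0.8, 3.8]
finger_gap: 0.603
finger_force: 20.0
```

```bash
python3 s.py
```

```text
t 13.7333 q1,6 [-0.3498 -0.6048] yaw 1.8259052535530025 pos [ 0.5718 -0.1542  0.1056] F [-1.007  -0.8143  3.7899] T [-0.1106  0.0555  0.2105] gap 56.050136197609085 19.997166395187378 F along tool y 1.179882771211758 tq6 -1.5383095666766167 yaxis [-0.9676 -0.2524]
```

Emit:
{"method": "apply_moves", "body": {"commands": [[0,0,0,0,0,-4],[0,0,0,0,0,-8],[0,0,0,0,0,-12],[0,0,0,0,0,-16],[0,0,0,0,0,-20]]}}

```text
time: 14.15
position: [0.5717, -0.1542, 0.1056]
ee_rot: [3.141, 0.0, 1.477]
contact_force: [-2.0, -0.1, 3.3]
finger_gap: 0.597
finger_force: 20.0
```

```bash
python3 s.py
```

```text
t 14.15 q1,6 [-0.3498 -0.2558] yaw 1.4768411938020407 pos [ 0.5717 -0.1542  0.1056] F [-1.9661 -0.0902  3.321 ] T [-0.1288  0.2653  0.2128] gap 55.48930109055603 19.997236132621765 F along tool y 1.9490141601774347 tq6 -1.5377242863178253 yaxis [-0.9956  0.0938]
```

Emit:
{"method": "apply_moves", "body": {"commands": [[0,0,0,0,0,-2],[0,0,0,0,0,-4]]}}

```text
time: 14.32
position: [0.5717, -0.1542, 0.1056]
ee_rot: [3.141, 0.0, 1.408]
contact_force: [-2.3, -0.2, 3.5]
finger_gap: 0.597
finger_force: 20.0
```

```bash
python3 s.py
```

```text
t 14.3167 q1,6 [-0.3498 -0.1874] yaw 1.408491288229249 pos [ 0.5717 -0.1542  0.1056] F [-2.3436 -0.2363  3.5076] T [-0.1259  0.2148  0.2199] gap 55.48827054248297 19.99944895505905 F along tool y 2.2745792523571504 tq6 -0.4953538253903389 yaxis [-0.9869  0.1616]
```

Emit:
{"method": "apply_moves", "body": {"commands": [[0,0,0,0,0,-2],[0,0,0,0,0,-4]]}}

```text
time: 14.48
position: [0.5716, -0.1542, 0.1055]
ee_rot: [3.141, 0.0, 1.339]
contact_force: [-2.4, -0.8, 3.4]
finger_gap: 0.599
finger_force: 20.0
```

```bash
python3 s.py
```

```text
t 14.4833 q1,6 [-0.3498 -0.1178] yaw 1.338887501372695 pos [ 0.5716 -0.1542  0.1055] F [-2.4425 -0.815   3.4341] T [-0.0547  0.2831  0.2363] gap 55.69456355824099 19.999444484710693 F along tool y 2.1897921338679183 tq6 -0.6668630987405777 yaxis [-0.9732  0.2298]
```

Emit:
{"method": "apply_moves", "body": {"commands": [[0,0,0,0,0,-2],[0,0,0,0,0,-4]]}}

```text
time: 14.65
position: [0.5716, -0.1542, 0.1056]
ee_rot: [3.141, 0.0, 1.269]
contact_force: [-2.6, 0.2, 4.0]
finger_gap: 0.598
finger_force: 20.0
```

```bash
python3 s.py
```

```text
t 14.65 q1,6 [-0.3498 -0.048 ] yaw 1.2690770151679844 pos [ 0.5716 -0.1542  0.1056] F [-2.6094  0.161   3.9558] T [-0.1157  0.329   0.2328] gap 55.61874747513409 19.999430179595947 F along tool y 2.53941600841448 tq6 -0.6682809814810753 yaxis [-0.9548  0.2972]
```

Emit:
{"method": "apply_moves", "body": {"commands": [[0,0,0,0,0,-2],[0,0,0,0,0,-4]]}}

```text
time: 14.82
position: [0.5716, -0.1542, 0.1056]
ee_rot: [3.142, 0.0, 1.199]
contact_force: [-3.3, -0.1, 4.3]
finger_gap: 0.598
finger_force: 20.0
```

```bash
python3 s.py
```

```text
t 14.8167 q1,6 [-0.3498  0.0218] yaw 1.1993271500936629 pos [ 0.5716 -0.1542  0.1056] F [-3.2606 -0.0542  4.3024] T [-0.0886  0.406   0.2118] gap 55.6595868206407 19.99943107366562 F along tool y 3.0185681573406304 tq6 -0.668383352458477 yaxis [-0.9318  0.363 ]
```

Emit:
{"method": "apply_moves", "body": {"commands": [[0,0,0,0,0,-2],[0,0,0,0,0,-4]]}}

```text
time: 14.98
position: [0.5716, -0.1542, 0.1056]
ee_rot: [3.142, 0.0, 1.13]
contact_force: [-2.9, -0.9, 4.0]
finger_gap: 0.596
finger_force: 20.0
```

```bash
python3 s.py
```

```text
t 14.9833 q1,6 [-0.3497  0.0911] yaw 1.1300129087043844 pos [ 0.5716 -0.1542  0.1056] F [-2.8589 -0.9495  4.0323] T [-0.0849  0.4159  0.7867] gap 55.466627409208186 20.00013828277588 F along tool y 2.1805207904818285 tq6 -0.061233798041939735 yaxis [-0.9044  0.4266]
```

Emit:
{"method": "apply_moves", "body": {"commands": [[0,0,0,0,0,-2],[0,0,0,0,0,-3]]}}

```text
time: 15.15
position: [0.5716, -0.1541, 0.1056]
ee_rot: [3.141, 0.0, 1.078]
contact_force: [-3.1, 1.6, 5.6]
finger_gap: 0.597
finger_force: 20.0
```

```bash
python3 s.py; python3 - <<'E'
from h import *
im,d,P=grab('scene'); im2,d,P=grab('side')
a=cv2.resize(im[140:260,170:290,::-1],(400,400),interpolation=cv2.INTER_CUBIC);b=cv2.resize(im2[130:250,200:320,::-1],(400,400),interpolation=cv2.INTER_CUBIC)
cv2.imwrite('pics/ring.png',np.hstack([a,b]))
E
```

```text
t 15.15 q1,6 [-0.3496  0.1436] yaw 1.0776522768436325 pos [ 0.5716 -0.1541  0.1056] F [-3.1136  1.5733  5.5624] T [0.2042 0.4269 0.7282] gap 55.5647639478788 20.00108152627945 F along tool y 3.487398652942249 tq6 0.6709972210228443 yaxis [-0.8808  0.4734]
```

View pics/ring.png

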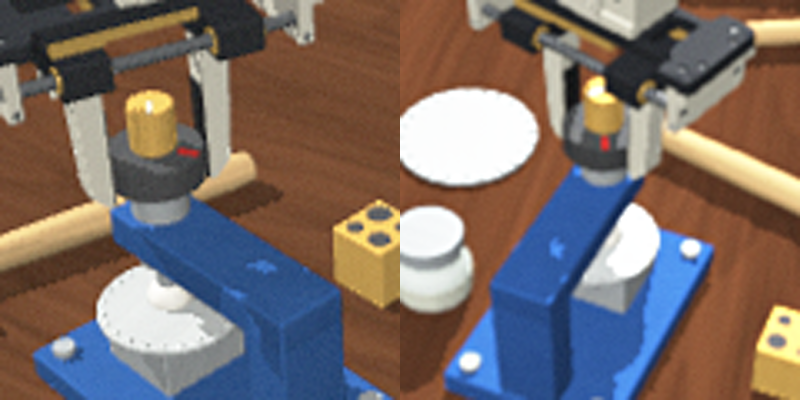

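The torque jumped from 0.21 to about 0.75 N m at roughly 59°: the ring is on its stop. The picture shows the red mark moved clockwise, from (187,133) to (187,153) in the left crop, and the dish in place. Releasing and retreating.

Emit:
{"method": "apply_moves", "body": {"commands": [[0,0,0,0,0,0],[0,0,0,0,0,0],[0,0,0,0,0,0],[0,0,0,0,0,0],[0,0,0,0,0,0]], "gripper": 0.9}}

```text
time: 15.67
position: [0.5716, -0.1539, 0.1048]
ee_rot: [-3.141, -0.0, 1.079]
contact_force: [-0.3, 0.7, -0.5]
finger_gap: 0.905
finger_force: 0.0
```

Emit:
{"method": "apply_moves", "body": {"commands": [[0,0,0.01,0,0,0],[0,0,0.03,0,0,0],[0,0,0.06,0,0,0],[0,0,0.09,0,0,0],[0,0,0.12,0,0,0]]}}

```text
time: 16.08
position: [0.5715, -0.1539, 0.227]
ee_rot: [3.142, -0.0, 1.079]
contact_force: [0.4, -1.1, -0.2]
finger_gap: 0.95
finger_force: 0.0
```

Emit:
{"method": "apply_moves", "body": {"commands": [[0,0,0,0,0,0],[0,0,0,0,0,0],[0,0,0,0,0,0]]}}

```text
time: 16.33
position: [0.5717, -0.154, 0.2252]
ee_rot: [3.141, -0.0, 1.079]
contact_force: [0.2, 0.7, -0.9]
finger_gap: 0.951
finger_force: 0.0
```

```bash
python3 s.py; python3 - <<'E'
from h import *
im,d,P=grab('scene'); im2,d,P=grab('side')
a=cv2.resize(im[140:310,140:310,::-1],(400,400),interpolation=cv2.INTER_CUBIC);b=cv2.resize(im2[100:270,180:350,::-1],(400,400),interpolation=cv2.INTER_CUBIC)
cv2.imwrite('pics/end.png',np.hstack([a,b]))
E
```

```text
t 16.3333 q1,6 [-0.3497  0.1424] yaw 1.07865906210199 pos [ 0.5717 -0.154   0.2252] F [ 0.2456  0.7366 -0.8538] T [-0.0385 -0.0562  0.0263] gap 88.41068732451608 0.0 F along tool y 0.13158624352755924 tq6 0.0008088545291684568 yaxis [-0.8813  0.4725]
```

View pics/end.png

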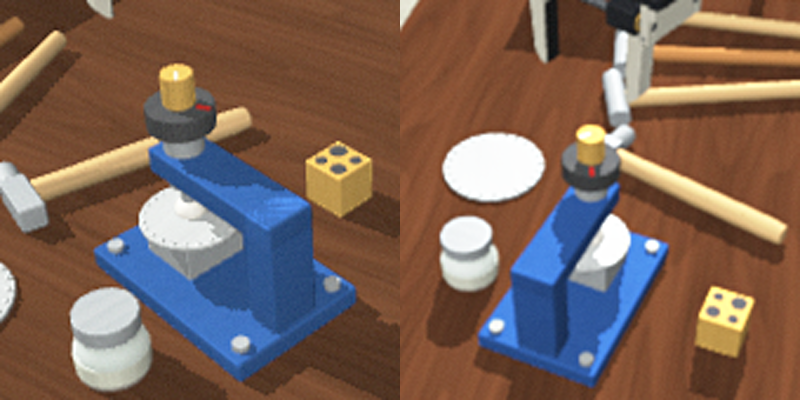

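The robot is clear, the foot is on the dish (190,208), the ring mark has turned to (203,106), and the surroundings are unmoved. Handing in.

```bash
python3 -c "
from rig import manip
print(manip.sign_off())"
```

```text
the job is handed in; nothing more can be done
None
```

The job is handed in: the dish is clamped at about 13 N, estimated from the turning torque. The lock ring is turned to its stop, and the arm is clear with nothing around the press moved.

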